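Pack the finished figurines by colour

TASK

Pack the four finished figurines (the ones with a dark maroon base) into the cardboard tray, each standing upright in the cell whose card matches its coat; set them down gently, do not drop them. Leave the two unfinished figurines with bare cream bases and hats standing where they are.

Things in the scene. Friction and masses are not known exactly. Their poses are not given: they have to be found in the camera images.
- green_figure: Finished figurine: green coat and hat, white beard, maroon sleeves, dark MAROON base. Loose, rigid, about 160 g, 112 mm tall. Base 58 mm diameter, 14 mm high; upright round trunk 34 mm in diameter from 44 to 84 mm above the underside: grip it there from above, at 66 mm, any yaw. Hat 30 mm wide. Origin: centre of the underside, z up; face to its -x.
- blue_figure: Finished figurine: blue coat and hat, white beard, maroon sleeves, dark MAROON base. Loose, rigid, about 160 g, 112 mm tall. Base 58 mm diameter, 14 mm high; upright round trunk 34 mm in diameter from 44 to 84 mm above the underside: grip it there from above, at 66 mm, any yaw. Hat 30 mm wide. Origin: centre of the underside, z up; face to its -x.
- yellow_figure: Finished figurine: yellow coat and hat, white beard, maroon sleeves, dark MAROON base. Loose, rigid, about 160 g, 112 mm tall. Base 58 mm diameter, 14 mm high; upright round trunk 34 mm in diameter from 44 to 84 mm above the underside: grip it there from above, at 66 mm, any yaw. Hat 30 mm wide. Origin: centre of the underside, z up; face to its -x.
- red_figure: Finished figurine: red coat and hat, white beard, maroon sleeves, dark MAROON base. Loose, rigid, about 160 g, 112 mm tall. Base 58 mm diameter, 14 mm high; upright round trunk 34 mm in diameter from 44 to 84 mm above the underside: grip it there from above, at 66 mm, any yaw. Hat 30 mm wide. Origin: centre of the underside, z up; face to its -x.
- unfinished_green: UNFINISHED figurine, shape and size as the finished ones (112 mm tall), green coat, but hat, base, face, beard and sleeves are bare CREAM resin. Not for the tray; stays where it stands. Loose. Origin: centre of the underside, z up. Around it stand loose closed paint pots, 47 mm wide, 36 mm high, black or white lids.
- unfinished_red: UNFINISHED figurine, shape and size as the finished ones (112 mm tall), red coat, but hat, base, face, beard and sleeves are bare CREAM resin. Not for the tray; stays where it stands. Loose. Origin: centre of the underside, z up. Around it stand loose closed paint pots, 47 mm wide, 36 mm high, black or white lids.
- green_card: green card, 74 x 74 x 2 mm, fixed on the floor of a tray cell: the place of the green figurine. Origin: centre of its underside, x and y along the tray's walls; the figurine stands on the upper face, 2 mm higher. Tray: fixed cardboard, 171 x 171 mm, 42 mm high, open top, walls and cross divider 5 mm, four cells 78 x 78 mm at 83 mm pitch, a card central in each.
- blue_card: blue card, 74 x 74 x 2 mm, fixed on the floor of a tray cell: the place of the blue figurine. Origin: centre of its underside, x and y along the tray's walls; the figurine stands on the upper face, 2 mm higher. Tray: fixed cardboard, 171 x 171 mm, 42 mm high, open top, walls and cross divider 5 mm, four cells 78 x 78 mm at 83 mm pitch, a card central in each.
- yellow_card: yellow card, 74 x 74 x 2 mm, fixed on the floor of a tray cell: the place of the yellow figurine. Origin: centre of its underside, x and y along the tray's walls; the figurine stands on the upper face, 2 mm higher. Tray: fixed cardboard, 171 x 171 mm, 42 mm high, open top, walls and cross divider 5 mm, four cells 78 x 78 mm at 83 mm pitch, a card central in each.
- red_card: red card, 74 x 74 x 2 mm, fixed on the floor of a tray cell: the place of the red figurine. Origin: centre of its underside, x and y along the tray's walls; the figurine stands on the upper face, 2 mm higher. Tray: fixed cardboard, 171 x 171 mm, 42 mm high, open top, walls and cross divider 5 mm, four cells 78 x 78 mm at 83 mm pitch, a card central in each.
Mind the look-alikes: they are no part of the job. Of the things that look like the blue_figure, take the one that is farthest to the robot's left at the start.

How it is judged:
By the outcome, as a careful person would: the job done as asked, in the order asked, and still so for the second after the job is handed in, with the robot touching nothing.
It also fails if it takes over 112 s, if anything falls off the work surface, if the arm or the gripper's body presses on something with over 40 N, if the wrist force passes 120 N, or if a joint passes its speed limit or range.

ROBOT

A 6-joint arm with a two-finger parallel gripper is mounted at the origin on the work surface. World frame = base frame: x ahead of the robot, y to its left, z up, the work surface at z = 0. Lengths are in mm, angles in degrees, forces in N, time in s.
With the tool pointing down it reaches from about 325 to 925 mm from the base axis. Payload 3.1 kg.
Tool frame: the origin (TCP) lies at the very end of the fingers, on their centre line; the grasp point (between the pads) lies grasp_offset behind it (grasp_offset is the distance from the TCP to the grasp point, in mm); z points along the fingers, x is the direction in which the jaws open and shut, and the axes are right-handed (so a half turn about z gives the same grasp; the last joint's range is limited). The gripper opens to 85 mm and grips with 20 to 120 N. Pads are 22 mm wide; open, the fingers measure 114 mm over their backs; the gripper's body (76 mm by 85 mm) begins 54 mm behind the grasp point. The pads swing forward as they close: fully open they stand 13 mm farther back than shut.
Start: joints at [-78.908, 12.427, 92.441, -0, 75.132, -6.429], TCP at [188.181, -596.009, 231.3] pointing down, gripper open.
Joint ranges: [-157.48, 157.48], [-44.54, 120.13], [17.64, 146.25], [-64.5, 244.5], [7.68, 150.69], [-147.95, 147.95]. Speed limits (degrees/s): [159.86, 159.86, 180, 180, 180, 180].

INTERFACE

Orientations are given as [roll, pitch, yaw] about the fixed x, y, z axes, in that order (R = Rz(yaw) Ry(pitch) Rx(roll)).
In Python, from station import * gives the robot as it stands. Calls block until the motion is done:
- goto(position, orientation): joint-space move of the TCP to a pose.
- move_l(position, attitude=None, speed=150): straight line of the TCP; attitude=None keeps the orientation; speed is the mean speed in mm/s.
- move_j(angles): joint-space move.
- grip(opening, squeeze=None): finger opening in mm; squeeze is the grip in N (None keeps the last); returns when the fingers have stopped.
- wait(seconds).
- solve_ik(position, orientation): joint angles nearest the present ones, or None.
- get_obs(): the state.
- get_image(name): name is "side" or "top"; returns the picture (400x640x3 uint8, red, green, blue); there is no depth.
- get_calibration(name): a dict with "fx", "fy", "cx", "cy" (pixels), "D" ([k1, k2, p1, p2, k3] as OpenCV has them; the pictures are not rectified), "R" (3x3) and "t" (3): a world point X has camera coordinates R X + t. Camera axes: x right, y down, z forward; pixel columns grow to the right and rows downward; lengths in mm; the calibration is good to about 2 mm. A picture is of the moment at which its call begins. get_calibration takes no time and is no camera call.
A pose or a line that the arm cannot do raises Unreachable and nothing moves.
- sign_off(): hands the job in, once; it reports no verdict.
Trained networks look in the newest picture that a camera, given by its name, has taken for a name from the list of things; names that differ only in an ending like _2 or _b are one class to them, and where a whole thing is asked for, a point or a joint stands for the part that bears it (a point fixed in the world has none). Each returns a list of dicts, best first, with "score" (0 to 1); they miss things now and then, are a little off and sometimes report something else, mostly with a low value. They report only what shows in the picture. A call takes as long as a camera call. They do not tell look-alikes from the thing itself.
- spot_in(name, camera): "extent" ([centre column, centre row, width, height] in pixels, round what is visible of it).
- regions_of(name, camera): "region" (400x640 bool, what is visible of it) and "extent" ([centre column, centre row, width, height] in pixels, round what is visible of it).
The state is a dict: "t": time; "joint_pos": joint angles; "qvel": joint speeds; "effort": joint torques, N m; "tcp_pos": TCP position; "ee_rot": TCP orientation; "wrist_force": force on the tool from outside, world axes, zero at the start; "moment": the same for the moment, N m; "grip_width": finger opening in mm.
Only numpy, scipy, OpenCV 4.12 (cv2) and the standard library are available. Lean on these libraries where they do the work, as an engineer would, in place of code of your own. Each camera call takes 0.05 s, during which the arm holds its last target. There are 200 camera calls.

## Working session

There is one attempt and no reset: what is moved stays moved. The work goes in short steps, each a Python script; the robot and the scene stay as the last script left them, time stands still between calls to the robot, and variables do not carry over. Pictures are saved under pics/ and viewed, about 12 in all and at most 16, crops included, and the job is handed in when it is done.

```bash
mkdir -p pics; ls; python3 - <<'E'
from station import *
import cv2
for c in ("top","side"):
    im=get_image(c); cv2.imwrite(f"pics/{c}0.png",im[...,::-1])
    k=get_calibration(c); print(c,k)
    for n in "green_figure blue_figure yellow_figure red_figure unfinished_green unfinished_red green_card blue_card yellow_card red_card".split():
        print(n,[(round(d["score"],2),[round(float(v)) for v in d["extent"]]) for d in spot_in(n,c)])
o=get_obs();print(o)
try: print(grasp_offset)
except Exception as e: print(e)
E
```

```text
pics
top {'fx': 383.47634755380614, 'fy': 383.47634755380614, 'cx': 322.90395616517117, 'cy': 201.42808158010567, 'D': array([-0.02940513,  0.        ,  0.        ,  0.        ,  0.        ]), 'R': array([[-0.00282348, -0.99976932, -0.02129188],
       [-0.99754881,  0.00430461, -0.06984152],
       [ 0.06991706,  0.02104249, -0.99733085]]), 't': array([-13.64384387, 491.14554002, 926.08902148])}
green_figure [(0.57, [352, 178, 26, 28])]
blue_figure [(0.87, [386, 265, 19, 23]), (0.83, [359, 224, 17, 20]), (0.83, [428, 270, 32, 19])]
yellow_figure [(0.93, [451, 223, 29, 22])]
red_figure [(0.96, [452, 182, 28, 23])]
unfinished_green [(0.55, [406, 175, 23, 18])]
unfinished_red [(0.76, [352, 133, 19, 28]), (0.19, [356, 225, 17, 18])]
green_card [(0.83, [261, 214, 32, 34])]
blue_card [(0.57, [228, 184, 28, 29]), (0.19, [350, 133, 22, 28])]
yellow_card []
red_card [(0.81, [231, 216, 29, 34])]
side {'fx': 373.05469814451084, 'fy': 373.05469814451084, 'cx': 316.3805307917164, 'cy': 205.51561827240053, 'D': array([-0.07035074,  0.        ,  0.        ,  0.        ,  0.        ]), 'R': array([
[... 512 characters left out ...]
low_card []
red_card []
{'t': 1.1, 'joint_pos': array([-7.89071289e+01,  1.24260262e+01,  9.24392988e+01, -9.13116628e-04,
        7.51306721e+01, -6.42912954e+00]), 'qvel': array([-0.02141461, -0.0733365 , -0.01004499, -0.00648313, -0.02104773,
       -0.02129686]), 'effort': array([-1.09031273e-03, -3.96900308e+01, -3.04259562e+01, -2.99823432e-04,
        7.18750980e-04, -8.39063592e-07]), 'tcp_pos': array([ 188.1876378 , -596.0313012 ,  231.33137288]), 'ee_rot': array([ 1.79998675e+02, -3.87896887e-03, -7.24777650e+01]), 'wrist_force': array([ 0.53636087,  0.16556839, -1.0403015 ]), 'moment': array([0.02072721, 0.01045044, 0.02544082]), 'grip_width': 85.71046264300647}
18.700000000000003
```

```bash
python3 - <<'E'
import cv2
t=cv2.imread("pics/top0.png")[90:310,190:490]; cv2.imwrite("pics/top0c.png",cv2.resize(t,(800,587),interpolation=cv2.INTER_CUBIC))
t=cv2.imread("pics/side0.png")[130:380,130:450]; cv2.imwrite("pics/side0c.png",cv2.resize(t,(768,600),interpolation=cv2.INTER_CUBIC))
E
```

```text
(no output)
```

View pics/top0c.png

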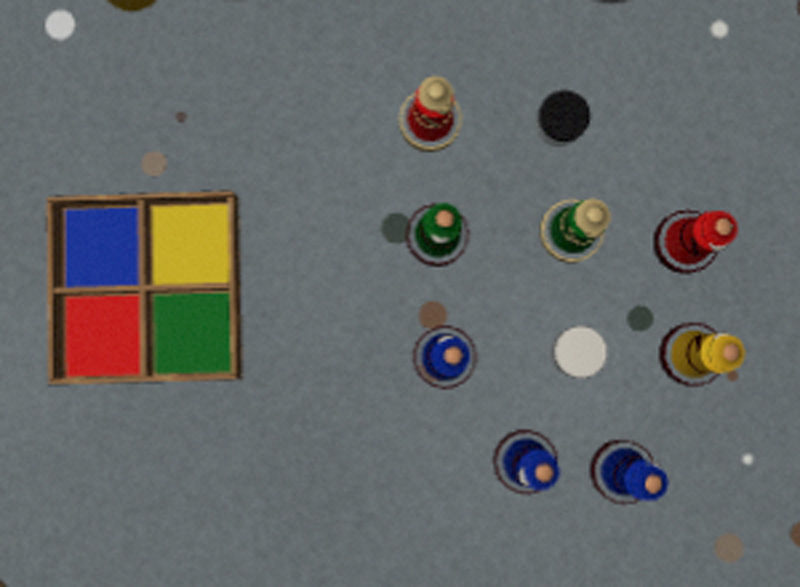

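View pics/side0c.png

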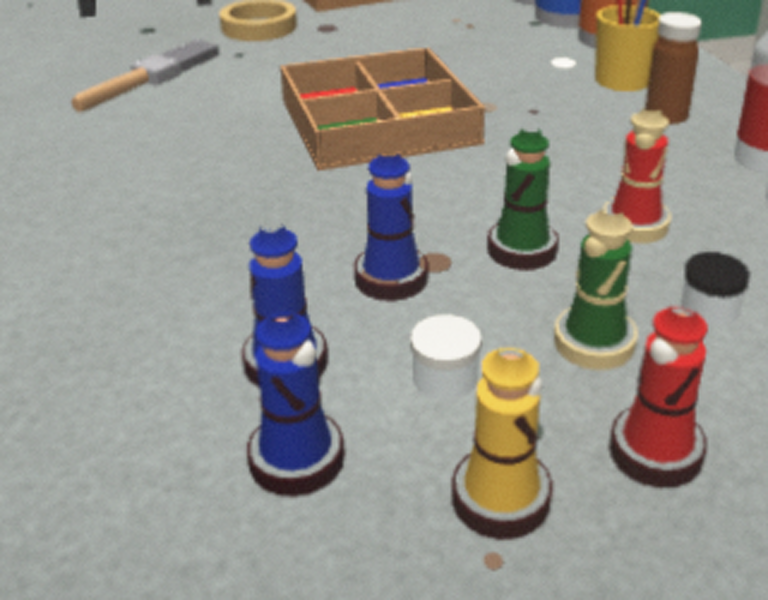

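The top view (crop) shows finished bases at green (437,235), red (688,240) and yellow (692,354). Of the three blues, the leftmost is at (445,357). Unfinished figurines are at (430,120) and (572,230). The tray corners are (50,198), (238,193), (240,382) and (48,385), with cells blue/yellow on top and red/green below. The side view agrees.

```bash
cat > h.py <<'E'
from station import *
import numpy as np, cv2
def cam(c):
    k=get_calibration(c); K=np.array([[k["fx"],0,k["cx"]],[0,k["fy"],k["cy"]],[0,0,1]]); return k,K
def back(c,uv,z):
    k,K=cam(c); p=cv2.undistortPoints(np.array([[uv]],float),K,k["D"])[0,0]
    d=k["R"].T@[p[0],p[1],1]; o=-k["R"].T@k["t"]; return (o+d*(z-o[2])/d[2])
def proj(c,X):
    k,K=cam(c); return cv2.projectPoints(np.asarray(X,float),cv2.Rodrigues(k["R"])[0],k["t"],K,k["D"])[0][:,0]
def ring(p,r,z):
    a=np.linspace(0,2*np.pi,60); return np.c_[p[0]+r*np.cos(a),p[1]+r*np.sin(a),0*a+z]
def crop(c,x0,y0,w,h,s,circs,name,im=None):
    im=get_image(c) if im is None else im
    im=cv2.resize(im[y0:y0+h,x0:x0+w,::-1],(int(w*s),int(h*s)),interpolation=cv2.INTER_CUBIC)
    for X in circs: cv2.polylines(im,[np.int32(np.round((proj(c,X)-[x0,y0]+.5)*s-.5))],True,(255,255,0),1)
    cv2.imwrite(name,im)
E
cat > m.py <<'E'
from h import *
s=800/300
px=lambda u,v:((u+.5)/s-.5+190,(v+.5)/s-.5+90)
F={n:back("top",px(*p),14) for n,p in dict(green=(437,235),blue=(445,357),yellow=(692,354),red=(688,240),ug=(572,230),ur=(430,120),b2=(526,461),b3=(623,472)).items()}
# base rim: z=14 circle
T=[back("top",px(*p),42) for p in [(50,198),(238,193),(240,382),(48,385)]]
C={n:back("top",px(*p),2) for n,p in dict(blue=(102,247),yellow=(190,245),red=(103,336),green=(191,335)).items()}
E
python3 - <<'E'
from m import *
for n in F: print(n,F[n].round(1), np.hypot(*F[n][:2]).round())
T=np.array(T);print(T.round(1),T.mean(0)[:2], [np.linalg.norm(T[i]-T[i-1]).round(1) for i in range(4)])
for n in C: print(n,C[n].round(1))
rings=[ring(p,29,14) for p in F.values()]+[ring(p,15,100) for p in F.values()]
crop("top",190,90,300,220,s,rings+[T],"pics/chk1.png")
crop("side",130,130,320,250,2.4,[ring(p,29,0) for p in F.values()]+[ring(p,17,84) for p in F.values()]+[T],"pics/chk1s.png")
for n in ("green","blue","yellow","red"):
    print(n,[solve_ik([*(X[n][:2]),z],[180,0,y]) is not None for X in (F,C) for z in(47,180) for y in (-90,-45,0)])
E
```

```text
green [549.6 -91.4  14. ] 557.0
blue [436.5 -97.8  14. ] 447.0
yellow [ 438.4 -324.5   14. ] 545.0
red [ 543.8 -323.5   14. ] 633.0
ug [ 553.6 -216.4   14. ] 594.0
ur [658.  -85.8  14. ] 664.0
b2 [ 341.4 -170.9   14. ] 382.0
b3 [ 331.2 -259.1   14. ] 420.0
[[582.  262.4  42. ]
 [585.3  90.2  42. ]
 [414.4  87.5  42. ]
 [412.  261.1  42. ]] [498.39793766 175.30487448] [np.float64(170.0), np.float64(172.3), np.float64(170.9), np.float64(173.6)]
blue [541.6 224.7   2. ]
yellow [543.  140.9   2. ]
red [457.3 222.5   2. ]
green [458.  139.2   2. ]
green [True, True, True, True, True, True, True, True, True, True, True, True]
blue [True, True, True, True, True, True, True, True, True, True, True, True]
yellow [True, True, True, True, True, True, True, True, True, True, True, True]
red [True, True, True, True, True, True, True, True, True, True, True, True]
```

View pics/chk1.png

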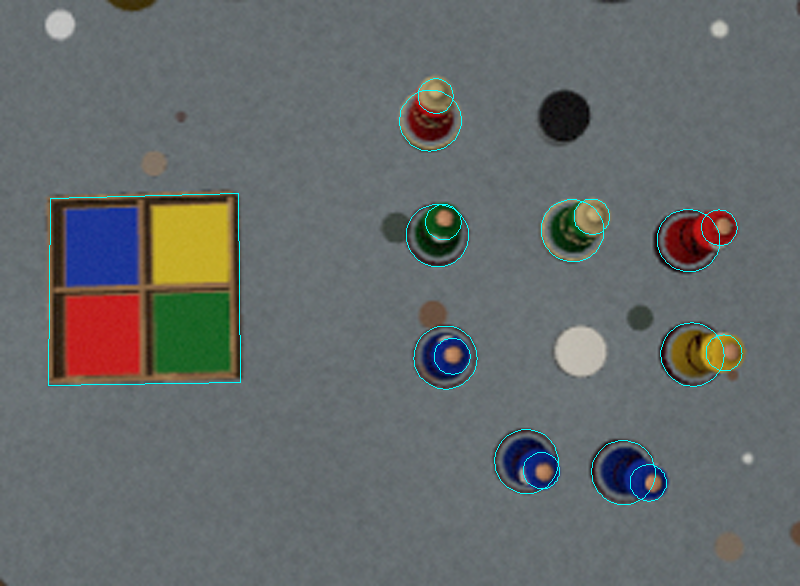

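View pics/chk1s.png

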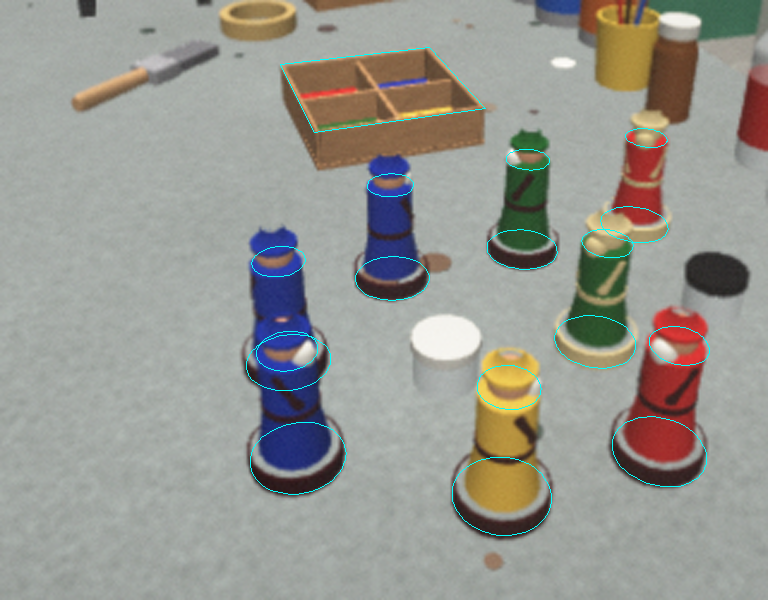

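Projections agree in both cameras. The tray measures 171 mm square with a yaw of about 1°, and the card centres are biased by the walls hiding part of them, so I use the tray geometry instead. I'll pack blue first, then check it.

```bash
cat >> m.py <<'E'
c0=np.array([498.4,175.3]); a=np.radians(1); R2=np.array([[np.cos(a),-np.sin(a)],[np.sin(a),np.cos(a)]])
CELL={n:c0+R2@(41.5*np.array(v)) for n,v in dict(blue=(1,1),yellow=(1,-1),red=(-1,1),green=(-1,-1)).items()}
UP=190; GZ=66-grasp_offset; O=[180,0,-45]
def pick(n):
    x,y=F[n][:2]; grip(75)
    goto([x,y,UP],O)
    move_l([x,y,GZ],speed=120); grip(20,35); w=get_obs()["grip_width"]
    move_l([x,y,UP],speed=150); print(n,"picked, width",round(w,1),round(get_obs()["grip_width"],1),"t",get_obs()["t"])
def place(n):
    x,y=CELL[n]
    move_l([x,y,UP],speed=300); wait(.2)
    f0=get_obs()["wrist_force"][2]
    move_l([x,y,GZ+6],speed=120); z=GZ+6
    while z>GZ-1:
        z-=.7; move_l([x,y,z],speed=20); f=get_obs()["wrist_force"][2]-f0
        if f>2.5: break
    print(" contact: underside",round(z-GZ,1),"df",round(f,1))
    grip(62); wait(.2); move_l([x,y,UP],speed=150); print(" t",get_obs()["t"])
E
python3 - <<'E'
from m import *
print(CELL)
pick("blue"); place("blue")
move_l([600,0,UP],speed=300)
crop("top",190,90,300,220,s,[ring(CELL["blue"],29,16)],"pics/b.png")
E
```

```text
{'blue': array([539.16940448, 217.51795422]), 'yellow': array([540.61795422, 134.53059552]), 'red': array([456.18204578, 216.06940448]), 'green': array([457.63059552, 133.08204578])}
blue picked, width 33.2 32.9 t 6.3667
 contact: underside 5.3 df 10.5
 t 11.025
```

View pics/b.png

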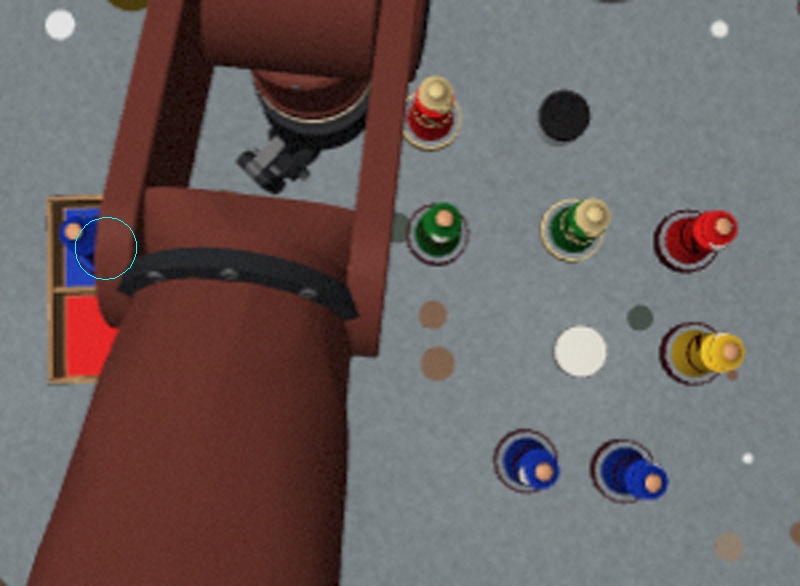

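The arm hides part of the cell, and contact came earlier than expected. The tray floor may be raised, so I'll move the arm aside and look.

```bash
python3 - <<'E'
from m import *
x,y=F["green"][:2]; goto([x,y-60,UP+20],O)
c=CELL["blue"]; im=get_image("top")
for z in (0,4):
  print(z)
crop("top",195,150,110,100,7,[ring(c,29,18),ring(c,15,104)],"pics/b2.png",im)
crop("side",230,140,120,70,6.5,[ring(c,29,18),ring(c,17,88),ring(c,15,116)],"pics/b2s.png")
E
```

```text
0
4
```

View pics/b2.png

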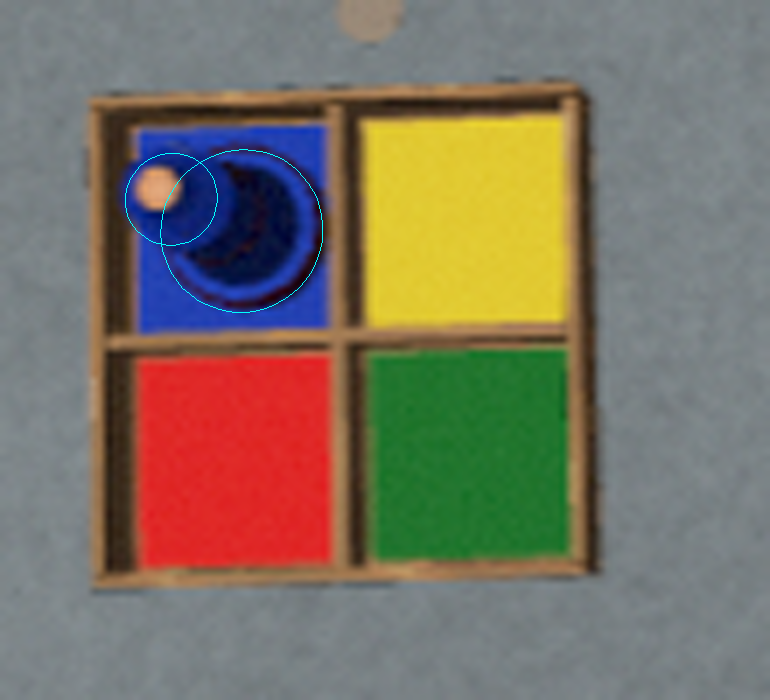

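View pics/b2s.png

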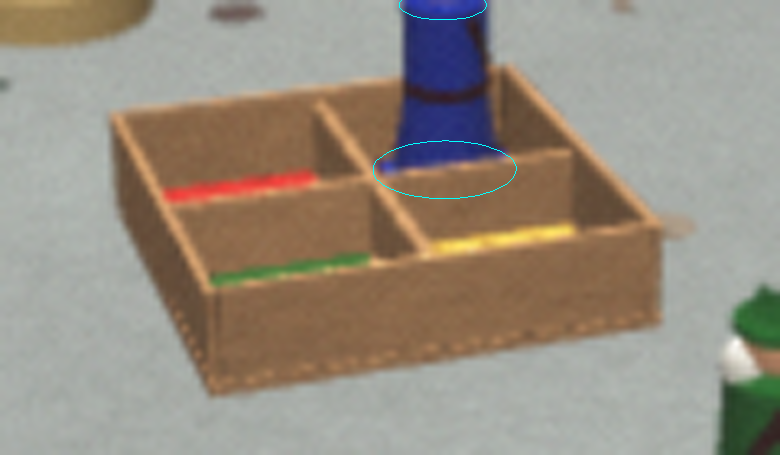

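Blue stands upright and centred on the blue card: its base fits the predicted ring in the top view, and it is vertical in the side view. For the rest I'll start the gentle descent higher.

```bash
sed -i 's/GZ+6\]/GZ+12]/; s/z=GZ+6/z=GZ+12/' m.py; python3 - <<'E'
from m import *
for n in ("yellow","red","green"):
    pick(n); place(n)
goto([550,-150,UP+20],O)
im=get_image("top")
crop("top",190,90,300,220,s,[ring(c,29,18) for c in CELL.values()],"pics/e.png",im)
crop("side",130,100,320,250,2.4,[ring(c,15,116) for c in CELL.values()],"pics/es.png")
E
```

```text
yellow picked, width 32.6 33.0 t 16.775
 contact: underside 7.1 df 4.7
 t 23.325
red picked, width 33.1 33.3 t 28.175
 contact: underside 7.1 df 3.9
 t 34.9833
green picked, width 33.1 33.0 t 39.3833
 contact: underside 7.1 df 5.0
 t 45.175
```

View pics/e.png

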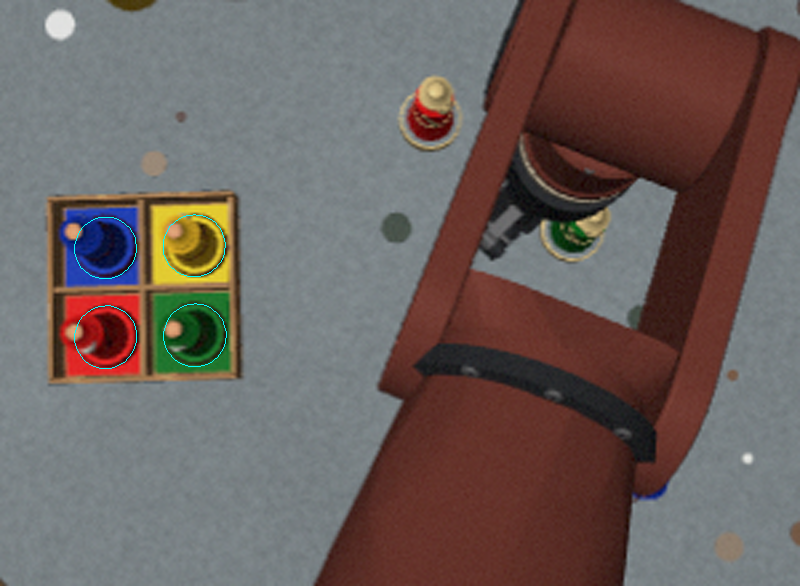

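View pics/es.png

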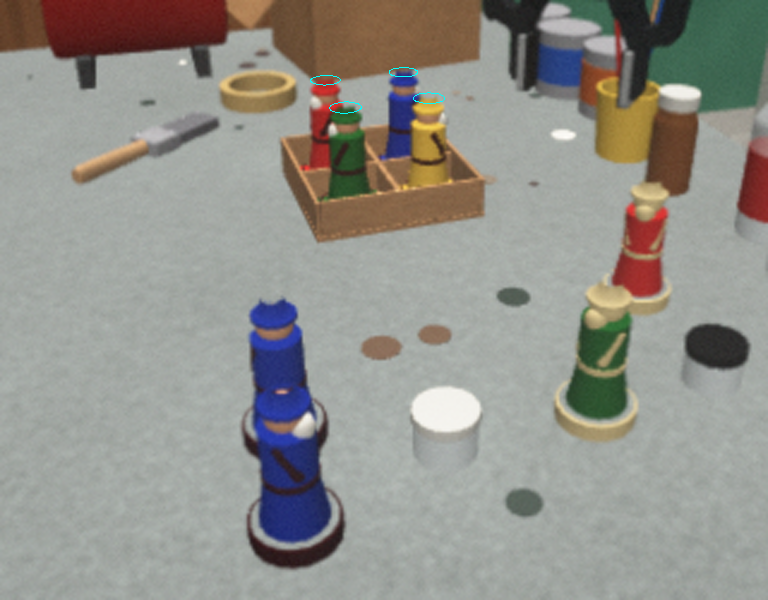

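All four stand upright in their matching cells, with their bases inside the rings. The unfinished figurines, the other two blues and the pots haven't moved, and the gripper is clear.

```bash
python3 - <<'E'
from station import *
wait(.5); o=get_obs(); print(o["t"],o["wrist_force"]); print(sign_off())
E
```

```text
46.9167 [-0.38428557 -0.11728708 -0.37230076]
the job is handed in; nothing more can be done
None
```

All four finished figurines are in the tray, each standing upright in the cell that matches its coat, and the job was handed in at 46.9 s. For blue I took the leftmost of the three look-alikes.

- **Setting down:** Each figurine was lowered until the wrist sensed contact, then released. Contact came with the underside about 7 mm up rather than the 2 mm I had assumed, probably because the tray floor is raised. Blue went first and was pressed down with about 10 N before release; the other three showed about 4–5 N.
- **Last checks:** In the final top and side pictures, all four stand centred on their cards. The two unfinished figurines, the other two blues and the paint pots look untouched, though the arm hid most of the two blues in the top view. The gripper was clear of everything, and no check failed or disagreed apart from the contact height.

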